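# Kit four pipe fittings into the job tray

## Task

Make up the job tray: put the right-angle elbow, the tee, the straight coupling and the end cap each into the tray compartment whose floor is printed with its outline, wholly inside on the compartment floor and the same way up as it stands or lies now (how it is turned in the compartment does not matter). Leave the 45-degree bend and the stepped reducer where they are; they belong to another job.

Things in the scene. Friction and masses are not known exactly. Their poses are not given: they have to be found in the camera images.
- elbow_mid (a point): Right-angle black plastic pipe elbow lying flat, 60 g, 34 mm high, outline 61 x 61 mm. Origin: centre of that square (in the empty inner corner), 17 mm up, z up. Arm axes cross at (-13.5,-13.5) mm, arms along +x and +y, each 44 mm long from there: 28 mm tube ending in a 34 mm round hub, 22 mm long. Hub centres, good to grip across: (19.5,-13.5) and (-13.5,19.5) mm.
- tee_mid (a point): Black plastic pipe tee lying flat, 80 g, 34 mm high, outline 88 mm (x) by 61 mm (y). Origin: centre of that outline, 17 mm up, z up. Run along x, 88 mm long, its axis at y = -13.5 mm; branch from its middle along +y. 28 mm tube, each of the 3 ends a 34 mm round hub, 22 mm long. Branch hub centre, good to grip across (along x): (0,19.5) mm; run hub centres (-33 or 33,-13.5) mm.
- coupler_mid (a point): Straight coupling: a plain black plastic tube standing on end, one diameter all the way up (40 mm), 56 mm high, open 27 mm hole right through, about 50 g. Origin: its centre, 28 mm above its underside, z up.
- cap_mid (a point): End cap: a low black plastic cylinder with a closed domed top, standing upright, 40 mm diameter (straight side up to 24 mm), 34 mm high, about 40 g. Origin: on its axis, 17 mm above its underside, z up.
- bend45_mid (a point): Look-alike, not for the tray: 45-degree black plastic pipe bend lying flat, tube and hubs as the elbow's but the two arms make an obtuse angle of 135 degrees; outline about 90 x 63 mm, 34 mm high. Origin: near the middle of its outline, 17 mm up, z up; arm axes cross at (-2,-15) mm, one arm along +x, the other 135 degrees anticlockwise from it.
- reducer_mid (a point): Look-alike, not for the tray: stepped reducer of black plastic standing on end, lower half 40 mm in diameter, upper half only 25 mm, 56 mm high. Origin: its centre, 28 mm above its underside, z up.
- bin_elbow_floor (a point): Compartment for the elbow. One of four equal cream compartments, 2 x 2 (centres 123 mm apart) in one fixed grey tray; which is which changes. Origin: centre of its floor, 7 mm above the table, z up, x and y along its walls. Inside 116 x 116 mm, walls 3 mm thick, 8 mm above the floor; tray rim 18 mm above the table. Dark flat print on its floor: an L of two equal arms.
- bin_tee_floor (a point): Compartment for the tee. One of four equal cream compartments, 2 x 2 (centres 123 mm apart) in one fixed grey tray; which is which changes. Origin: centre of its floor, 7 mm above the table, z up, x and y along its walls. Inside 116 x 116 mm, walls 3 mm thick, 8 mm above the floor; tray rim 18 mm above the table. Dark flat print on its floor: a T.
- bin_coupler_floor (a point): Compartment for the straight coupling. One of four equal cream compartments, 2 x 2 (centres 123 mm apart) in one fixed grey tray; which is which changes. Origin: centre of its floor, 7 mm above the table, z up, x and y along its walls. Inside 116 x 116 mm, walls 3 mm thick, 8 mm above the floor; tray rim 18 mm above the table. Dark flat print on its floor: a ring (40 mm outside, light inside).
- bin_cap_floor (a point): Compartment for the end cap. One of four equal cream compartments, 2 x 2 (centres 123 mm apart) in one fixed grey tray; which is which changes. Origin: centre of its floor, 7 mm above the table, z up, x and y along its walls. Inside 116 x 116 mm, walls 3 mm thick, 8 mm above the floor; tray rim 18 mm above the table. Dark flat print on its floor: a filled disc, 40 mm.
Things that resemble listed ones, but are neither listed nor needed, are in the scene too. Leave any brown or green look-alike of the part that bears elbow_mid alone.

How it is judged:
By the outcome, as a careful person would: the job done as asked, in the order asked, and still so for the second after the job is handed in, with the robot touching nothing.
It also fails if it takes over 106 s, if anything falls off the work surface, if the arm or the gripper's body presses on something with over 40 N, if the wrist force passes 120 N, or if a joint passes its speed limit or range.

## Robot

A 6-joint arm with a two-finger parallel gripper is mounted at the origin on the work surface. World frame = base frame: x ahead of the robot, y to its left, z up, the work surface at z = 0. Lengths are in m, angles in degrees, forces in N, time in s.
With the tool pointing down it reaches from about 0.25 to 0.725 m from the base axis. Payload 9.7 kg.
Tool frame: the origin (TCP) lies on the centre line of the jaws, within the pads' length; the fingertips stand 14 mm ahead of it and the grasp point (between the pads) lies 5 mm behind it; z points along the fingers, y is the line along which they close (so a half turn about z gives the same grasp; the last joint's range is limited). The gripper opens to 85 mm and grips with 20 to 120 N. Pads are 22 mm wide; open, the fingers measure 114 mm over their backs; the gripper's body (76 mm by 85 mm) begins 54 mm behind the grasp point. The pads swing forward as they close: fully open they stand 13 mm farther back than shut.
Start: joints at [-68.984, 4.979, 10.078, 95.1, 0, 90], TCP at [0.197, -0.513, 0.245] pointing down, gripper open.
Joint ranges: [-179.16, 179.16], [-48.56, 103.87], [-65.8, 70.77], [-126.05, 130.52], [-82.76, 87.17], [-180, 180]. Speed limits (degrees/s): [127.2, 127.2, 147.25, 180, 180, 180].

## Interface

Orientations are given as [roll, pitch, yaw] about the fixed x, y, z axes, in that order (R = Rz(yaw) Ry(pitch) Rx(roll)).
In Python, from workcell import bot, camera, get_calibration, ticket gives the robot as it stands. The module is installed in compiled form; this text tells all that it offers.
- The arm moves only by the tool send_rows, never from a script. Its arguments are lists of equal length, an entry for each row: "linear": the shift along the tool's x, y, z in m, a list of three; "twist": the turn, a rotation vector about the tool's x, y, z in units of 10 degrees (1.0 is 10 degrees), a list of three; "gripper": the opening in per cent of the stroke, from 0 (shut) to 100 (fully open). In form: {"linear": [[x, y, z], ...], "twist": [[wx, wy, wz], ...], "gripper": [gripper, ...]}. A call has 1 to 8 rows; each row shifts and turns the commanded pose from where the row before left it, along the tool's axes as they then stand; what a row does not reach is not made up. A row lasts 1/8 s, in which the tool goes at most 62.5 mm and 10.7 degrees, less where a joint would pass 70% of its speed; a pose out of reach is approached as far as the arm can. A call with a gripper value outside its range is refused whole. The fingers move at their own pace and stop on an object; "grip_force" is the grip in N (left out, the last holds). Time passes only in rows, so rows that do not move let the fingers close. It gives the time, the measured TCP pose, the force, the opening and the grip force at its end, in the units of the state.
- bot.get_obs(): the state, without advancing time (a new reading comes with each control period).
- camera(name): name is "scene" or "top" or "wrist"; returns the picture (420x560x3 uint8, red, green, blue); there is no depth.
- get_calibration(name): a dict with "fx", "fy", "cx", "cy" (pixels), "k1" (the pictures are not rectified: a ray, as slopes to the right and down, at radius r is drawn at 1 + k1 r^2 times it, then the intrinsics apply), "origin" and "orientation" of the camera in the world; the wrist camera has in their place "hand_eye" (4x4, takes a point from camera to tool coordinates, whose origin is the TCP and whose axes are the flange's). Camera axes: x right, y down, z forward; pixel columns grow to the right and rows downward; lengths in m; the calibration is good to about 2 mm. A picture is of the moment at which its call begins: read the wrist's pose just before it. get_calibration takes no time and is no camera call.
- ticket.job_done(): hands the job in; it is judged then, once.
The state is a dict: "time": time; "q": joint angles; "qd": joint speeds; "joint_efforts": joint torques, N m; "ee_pos": TCP position; "tcp_rot": TCP orientation; "wrist_force": force on the tool from outside, world axes, zero at the start; "torque": the same for the moment, N m; "opening": finger opening in m; "grasp_force": force on a finger pad.
Only numpy, scipy, OpenCV 4.12 (cv2) and the standard library are available. Lean on these libraries where they do the work, as an engineer would, in place of code of your own. Each camera call takes 0.05 s, during which the arm holds its last target. There are 200 camera calls.

## Working session

There is one attempt and no reset: what is moved stays moved. The work goes in short steps, Python scripts to look and compute and a tool call to move; the robot and the scene stay as the last step left them, time stands still between calls to the robot, and variables do not carry over. Pictures are saved under pics/ and viewed, at most 14 in all, crops included, and the job is handed in when it is done.

Besides the shell and the picture viewer there is one more tool, called as name(argument=value, ...) on one line, values as JSON. send_rows: Moves the arm, as the interface text tells. Its arguments: {"type":"object","properties":{"linear":{"type":"array"},"twist":{"type":"array"},"gripper":{"type":"array"},"grip_force":{"type":"number"}},"required":["linear","twist","gripper"]}

```bash
mkdir -p pics
cat > h.py <<'E'
import numpy as np, cv2
from workcell import bot, camera, get_calibration, ticket
from scipy.spatial.transform import Rotation as R
def rot(o):
    o=np.array(o,float)
    if o.shape==(3,3): return o
    if o.shape==(3,): return R.from_euler('xyz',o,degrees=True).as_matrix()
    return R.from_quat(o).as_matrix()
def campose(name,obs=None):
    c=get_calibration(name)
    if 'hand_eye' in c:
        o=obs or bot.get_obs(); H=np.array(c['hand_eye']); T=np.eye(4); T[:3,:3]=rot(o['tcp_rot']); T[:3,3]=o['ee_pos']
        T=T@H; return c,T[:3,3],T[:3,:3]
    return c,np.array(c['origin']),rot(c['orientation'])
def cast(name,px,z,obs=None):
    c,o,Rm=campose(name,obs); px=np.atleast_2d(np.array(px,float))
    d=(px-[c['cx'],c['cy']])/[c['fx'],c['fy']]
    u=d.copy()
    for _ in range(20): u=d/(1+c['k1']*(u**2).sum(1,keepdims=True))
    v=np.c_[u,np.ones(len(u))]@Rm.T
    return (o+v*((z-o[2])/v[:,2])[:,None])[:,:2]
def snap(name,fn=None):
    o=bot.get_obs(); im=camera(name)
    if fn: cv2.imwrite('pics/'+fn,im[:,:,::-1])
    return o,im
E
python3 - <<'E'
from h import *
for n in ('top','scene','wrist'):
    print(n,get_calibration(n)); snap(n,n+'1.png')
print(bot.get_obs())
E
```

```text
top {'fx': 393.4933345793202, 'fy': 393.4933345793202, 'cx': 281.8690541700747, 'cy': 210.8530325668852, 'k1': 0.030267735576019708, 'origin': array([0.27959986, 0.04605861, 0.92253954]), 'orientation': array([-171.93552256,    0.43953467,  -89.73255462])}
scene {'fx': 415.8280516609705, 'fy': 415.8280516609705, 'cx': 278.8089456562949, 'cy': 206.75476837271262, 'k1': -0.01192308421551791, 'origin': array([ 1.00310727, -0.06243326,  0.87845181]), 'orientation': array([-144.85829577,   -0.5283721 ,   82.68824365])}
wrist {'fx': 339.44613901521865, 'fy': 339.44613901521865, 'cx': 276.37244949565815, 'cy': 203.42552276610147, 'k1': 0.027876017053544932, 'hand_eye': array([[ 5.58528720e-04, -9.45793675e-01, -3.24767628e-01,
         8.30388513e-02],
       [ 9.99999677e-01,  3.40731052e-04,  7.27496357e-04,
        -6.76984685e-04],
       [-5.77403037e-04, -3.24767930e-01,  9.45793560e-01,
        -1.29717222e-01],
       [ 0.00000000e+00,  0.00000000e+00,  0.00000000e+00,
         1.00000000e+00]])}
{'time': 0.15, 'q': array([-6.89837549e+01,  5.00403655e+00,  1.00430736e+01,  9.50977556e+01,
        2.07363514e-04,  9.00008576e+01]), 'qd': array([-0.0150128 , -0.1048348 ,  0.13204145,  0.04737965,  0.06851718,
        0.0870949 ]), 'joint_efforts': array([ 1.04308529e-03, -5.20761931e+01,  4.65042651e+01,  1.38925627e-02,
        7.19662989e-05, -9.26620146e-06]), 'ee_pos': array([ 0.19719222, -0.51326554,  0.24472802]), 'tcp_rot': array([-1.79941281e+02, -2.06484536e-04,  2.10153873e+01]), 'wrist_force': array([-0.23611781, -0.77437077,  0.80616345]), 'torque': array([ 0.00141484, -0.00670004, -0.03036489]), 'grasp_force': 0.0, 'opening': 0.08526973190233127}
```

View pics/top1.png

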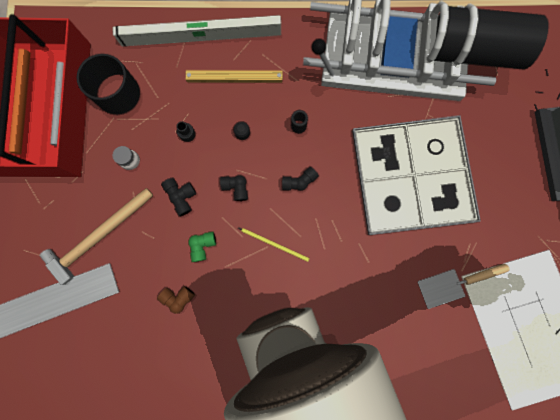

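View pics/scene1.png

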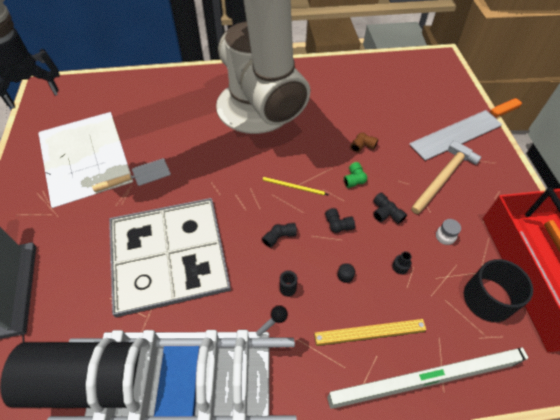

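The top view shows the black parts: reducer (185,130), cap (242,130), coupling (299,121), tee (179,196), elbow (235,187) and 45° bend (300,180). The green (202,246) and brown (176,299) elbows are decoys. The tray prints are T (385,152), ring (435,147), disc (392,203) and L (445,197). I'll measure them and confirm in one crop.

```bash
cat > m1.py <<'E'
from h import *
o,im=snap('top')
g=im.max(2)
cv2.imwrite('pics/crop1.png',cv2.resize(im[100:240,150:350,::-1],(800,560),interpolation=cv2.INTER_CUBIC))
m=((g<60)*255).astype(np.uint8)
n,l,s,c=cv2.connectedComponentsWithStats(m[:240])
for i in range(1,n):
    if s[i,4]>60 and 150<c[i][0]<500 and 100<c[i][1]<230:
        x,y=c[i]; z=.017 if x<340 else .007
        r=cv2.minAreaRect(cv2.findContours((l==i).astype(np.uint8),0,2)[0][0])
        print(c[i].round(1),s[i],'xy',cast('top',[c[i]],z).round(4), r)
# tray
t=((im.min(2)>150)*255).astype(np.uint8); t[:100]=0;t[240:]=0;t[:,:340]=0;t[:,485:]=0
t=cv2.morphologyEx(t,cv2.MORPH_CLOSE,np.ones((5,5)))
cs=max(cv2.findContours(t,0,2)[0],key=cv2.contourArea)
r=cv2.minAreaRect(cs); b=cast('top',cv2.boxPoints(r),.015); print('tray',r,b.round(4),b.mean(0))
E
python3 m1.py
```

```text
[298.7 121.4] [291 110  17  24 310] xy [[0.6245 0.0143]] ((299.0, 121.5), (23.0, 16.0), 90.0)
[185.2 131.6] [177 122  18  20 284] xy [[0.5984 0.2856]] ((185.5, 131.5), (19.0, 17.0), 90.0)
[241.2 130.6] [233 122  17  18 244] xy [[0.6015 0.1517]] ((241.0, 130.5), (17.0, 16.0), 90.0)
[360.1 182.3] [352 130  17 105 125] xy [[ 0.4781 -0.1312]] ((360.021240234375, 181.9967803955078), (105.22343444824219, 1.1605520248413086), 81.34745788574219)
[386.2 152.4] [372 135  27  35 526] xy [[ 0.5512 -0.1948]] ((383.6993408203125, 152.93557739257812), (34.36235809326172, 23.757478713989258), 80.83765411376953)
[299.5 180.2] [282 167  37  24 498] xy [[0.4806 0.0126]] ((299.506591796875, 180.57464599609375), (19.44490623474121, 38.59904861450195), 70.90650939941406)
[234.9 186.5] [220 175  28  27 504] xy [[0.4651 0.1641]] ((233.37588500976562, 188.51034545898438), (26.159326553344727, 26.242372512817383), 85.2363510131836)
[178.8 195.2] [161 178  35  39 702] xy [[0.4441 0.2946]] ((181.33018493652344, 193.5943603515625), (39.43421173095703, 26.61323356628418), 60.945396423339844)
[446.  198.3] [432 184  26  27 427] xy [[ 0.4404 -0.3304]] ((444.11541748046875, 196.923095703125), (23.938703536987305, 24.80694580078125), 82.87498474121094)
[391.9 203.2] [385 196  15  15 175] xy [[ 0.4283 -0.2043]] ((391.75006103515625, 203.25003051757812), (14.142135620117188, 13.435027122497559), 45.0)
tray ((415.8846130371094, 174.57693481445312), (102.82479095458984, 109.27459716796875), 82.87498474121094) [[ 0.6031 -0.1209]
 [ 0.6361 -0.3786]
 [ 0.3913 -0.3935]
 [ 0.3588 -0.1452]] [ 0.49731382 -0.25956453]
```

View pics/crop1.png

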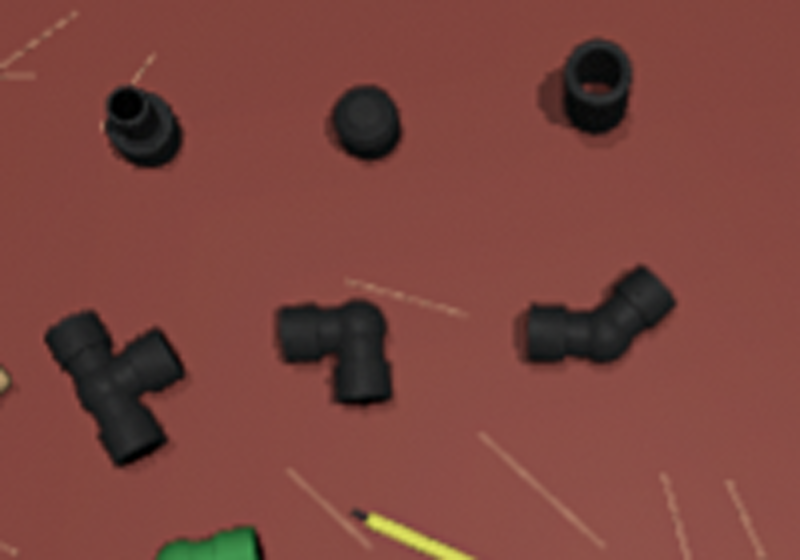

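The crop confirms it: the elbow (330,350) has a right angle, the bend (600,315) is obtuse, the tee is at (115,385), the plain coupling at (598,85), the domed cap at (367,122), and the reducer (145,125) is stepped. Next I'll hover over the parts for a wrist view.

send_rows(linear=[[0,0,0],[0,0,0],[0.025,-0.051,0.004],[0.025,-0.051,0.004],[0.025,-0.051,0.004],[0.025,-0.051,0.004],[0.025,-0.051,0.004],[0.025,-0.051,0.004]], twist=[[0,0,1.05],[0,0,1.05],[0,0,0],[0,0,0],[0,0,0],[0,0,0],[0,0,0],[0,0,0]], gripper=[100,100,100,100,100,100,100,100], grip_force=35)

```text
time: 1.2
ee_pos: [0.3476, -0.2057, 0.2212]
tcp_rot: [180.0, -0.0, -0.0]
wrist_force: [1.5, -0.3, 0.3]
opening: 0.0855
grasp_force: 0.0
```

send_rows(linear=[[0.025,-0.051,0.004],[0.025,-0.051,0.004],[0.025,-0.051,0.004],[0.025,-0.051,0.004],[0.025,-0.051,0.004],[0.025,-0.051,0.004],[0.025,-0.051,0],[0,0,0]], twist=[[0,0,0],[0,0,0],[0,0,0],[0,0,0],[0,0,0],[0,0,0],[0,0,0],[0,0,0]], gripper=[100,100,100,100,100,100,100,100])

```text
time: 2.2
ee_pos: [0.523, 0.0747, 0.1994]
tcp_rot: [-176.6, 0.1, 6.4]
wrist_force: [-0.2, -0.3, 0.4]
opening: 0.0854
grasp_force: 0.0
```

Run:
```python
from h import *
o,im=snap('wrist','w2.png'); print(o['time'],o['ee_pos'],o['tcp_rot'],o['q'])
m=(im.max(2)<60).astype(np.uint8)
n,l,s,c=cv2.connectedComponentsWithStats(m)
for i in range(1,n):
    if 150<s[i,4]<8000: print(c[i].round(1),s[i],cast('wrist',[c[i]],.02,o).round(4))
```

```text
2.2 [0.52297442 0.07466172 0.19939362] [-1.76618182e+02  1.25911476e-01  6.44610887e+00] [  6.39082261   1.37004029   1.16473488  89.923873     3.3816948
 179.94461743]
[52.  66.5] [   9   41   83   52 3190] [[0.5968 0.2896]]
[355.7  80.8] [346  53  31  52 495] [[0.6156 0.0288]]
[209.6  80.5] [ 185   56   50   50 1904] [[0.602  0.1527]]
[388.3  77. ] [366  57  37  43 833] [[0.6214 0.0027]]
[550.7 185.4] [539 168  21  33 566] [[ 0.5473 -0.1571]]
[ 64.5 226.1] [  15  186   92   88 4218] [[0.4454 0.2938]]
[189.8 224. ] [ 152  197   68   65 2960] [[0.465  0.1662]]
[343.6 229.2] [ 299  200   94   54 2867] [[0.4804 0.0146]]
[543.2 299.3] [525 284  35  31 885] [[ 0.4332 -0.1919]]
```

View pics/w2.png

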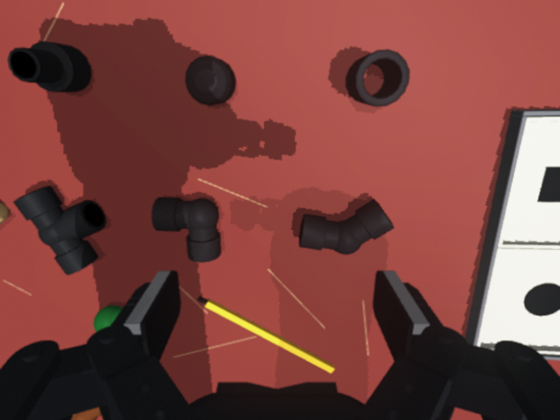

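The wrist view shows the cap (210,80), coupling rim (379,78), tee (64,226), elbow (190,224) and bend (344,229). Joint 6 hit its 180° limit, so yaw must stay at or above q1 here. Next I'll get the part orientations from the contours.

```bash
cat >> h.py <<'E'
def shape(im,o,name,seed,z=.017,th=60):
    m=(im.max(2)<th).astype(np.uint8); n,l,s,c=cv2.connectedComponentsWithStats(m)
    i=l[seed[1],seed[0]]; k=max(cv2.findContours((l==i).astype(np.uint8),0,1)[0],key=cv2.contourArea)[:,0]
    w=cast(name,k,z,o); r=cv2.minAreaRect((w*1e3).astype(np.float32))
    M=cv2.moments((w*1e4).astype(np.float32)); ce=np.array([M['m10'],M['m01']])/M['m00']/1e4
    b=cv2.boxPoints(r)/1e3
    return np.array(r[0])/1e3,r[1],r[2],ce,b
def plan(p,yaw,obs=None):
    o=obs or bot.get_obs(); T=rot(o['tcp_rot']); Tt=rot([180,0,yaw])
    print('twist/10deg in tool now',(R.from_matrix(T.T@Tt).as_rotvec(degrees=True)/10).round(3),
     'shift after turn',(Tt.T@(np.array(p)-o['ee_pos'])).round(4),'shift now-axes',(T.T@(np.array(p)-o['ee_pos'])).round(4))
E
cat > m2.py <<'E'
from h import *
o=bot.get_obs(); im=cv2.imread('pics/w2.png')[:,:,::-1]
for n,sd in (('elbow',(203,213)),('tee',(62,230))):
    c,sz,a,ce,b=shape(im,o,'wrist',sd); print(n,'rect c',c.round(4),np.round(sz,1),round(a,1),'centroid',ce.round(4),b.round(3).tolist())
print('cap',cast('wrist',[[211,80]],.02,o),'cpl top',cast('wrist',[[379,78]],.056,o))
E
python3 m2.py
```

```text
elbow rect c [0.4559 0.1703] [69.7 67.9] 5.3 centroid [0.4619 0.1657] [[0.4180000126361847, 0.20100000500679016], [0.42399999499320984, 0.13300000131130219], [0.49399998784065247, 0.14000000059604645], [0.4880000054836273, 0.2070000022649765]]
tee rect c [0.4454 0.2876] [91.4 78.7] 30.7 centroid [0.4415 0.2949] [[0.38600000739097595, 0.2980000078678131], [0.4259999990463257, 0.23000000417232513], [0.5049999952316284, 0.2770000100135803], [0.4650000035762787, 0.3449999988079071]]
cap [[0.60182771 0.15047613]] cpl top [[0.61746126 0.01683622]]
```

```bash
python3 -c "
from h import *
plan([.469,.189,.14],95)"
```

```text
twist/10deg in tool now [-0.276 -0.248 -8.859] shift after turn [ 0.1194 -0.043   0.0596] shift now-axes [-0.04   -0.1167  0.0667]
```

send_rows(linear=[[0,0,0],[0,0,0],[0,0,0],[0,0,0],[0,0,0],[0,0,0],[0,0,0],[0,0,0]], twist=[[-0.033,-0.029,-1.05],[-0.033,-0.029,-1.05],[-0.033,-0.029,-1.05],[-0.033,-0.029,-1.05],[-0.033,-0.029,-1.05],[-0.033,-0.029,-1.05],[-0.033,-0.029,-1.05],[-0.033,-0.029,-1.05]], gripper=[100,100,100,100,100,100,100,100])

```text
time: 3.25
ee_pos: [0.5215, 0.0726, 0.2005]
tcp_rot: [-180.0, -0.1, 90.6]
wrist_force: [0.4, -0.2, 0.6]
opening: 0.0856
grasp_force: 0.0
```

send_rows(linear=[[0,0,0],[0.04,-0.0143,0.02],[0.04,-0.0143,0.02],[0.039,-0.0143,0.02],[0,0,0]], twist=[[-0.012,-0.016,-0.46],[0,0,0],[0,0,0],[0,0,0],[0,0,0]], gripper=[80,80,80,80,80])

```text
time: 3.88
ee_pos: [0.4671, 0.189, 0.1388]
tcp_rot: [-180.0, 0.1, 95.1]
wrist_force: [-1.0, -0.6, 0.3]
opening: 0.0683
grasp_force: 0.0
```

Run:
```python
from h import *
o,im=snap('wrist','w3.png'); print(o['time'],o['ee_pos'],o['tcp_rot'],o['opening'])
```

```text
3.875 [0.46712525 0.18897955 0.13884796] [-1.79955717e+02  5.10418864e-02  9.50734130e+01] 0.06825997588134036
```

View pics/w3.png

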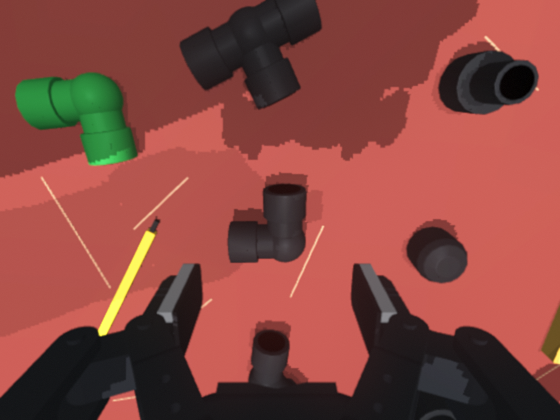

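The close wrist view shows the elbow: corner (288,244), upper hub (285,203), left hub (243,242). The tee's branch hub is at (275,82), with run hubs at (210,57) and (297,18).

Run:
```python
from h import *
o=bot.get_obs()
P=cast('wrist',[[285.5,205],[288,244],[243,242],[275,82],[210,57],[297,18],[250,30]],.02,o); print(P.round(4))
d=P[0]-P[1]; print(np.degrees(np.arctan2(d[1],d[0])), np.linalg.norm(d)); d=P[1]-P[2]; print(np.degrees(np.arctan2(d[1],d[0]))); d=P[4]-P[5]; print(np.degrees(np.arctan2(d[1],d[0])),np.linalg.norm(d))
plan([*P[0],.018],95)
```

```text
[[0.4749 0.1857]
 [0.4801 0.1526]
 [0.4437 0.1512]
 [0.4589 0.2746]
 [0.414  0.2863]
 [0.4698 0.3145]
 [0.4398 0.3049]]
99.01363570288527 0.033563105048994464
2.236323028844777
-153.19544235628234 0.06255340208043374
twist/10deg in tool now [0.005 0.005 0.002] shift after turn [-0.0031  0.0065  0.1219] shift now-axes [-0.003   0.0063  0.1219]
```

send_rows(linear=[[0,0.0065,0.04],[0,0,0.04],[0,0,0.03],[0,0,0.011],[0,0,0],[0,0,0],[0,0,0],[0,0,0]], twist=[[0,0,0],[0,0,0],[0,0,0],[0,0,0],[0,0,0],[0,0,0],[0,0,0],[0,0,0]], gripper=[80,80,80,80,0,0,0,0])

```text
time: 4.92
ee_pos: [0.4769, 0.189, 0.021]
tcp_rot: [179.8, -0.0, 94.9]
wrist_force: [-1.1, -2.0, 6.3]
opening: 0.033
grasp_force: 34.3
```

send_rows(linear=[[0,0,0],[0,0,-0.03],[0,0,-0.05],[0,0,-0.03],[0,0,0]], twist=[[0,0,0],[0,0,0],[0,0,0],[0,0,0],[0,0,0]], gripper=[0,0,0,0,0])

```text
time: 5.55
ee_pos: [0.4771, 0.1894, 0.1325]
tcp_rot: [179.6, -0.1, 95.0]
wrist_force: [0.4, -0.6, -1.4]
opening: 0.0329
grasp_force: 34.8
```

Run:
```python
from h import *
o=bot.get_obs(); print(o['time'],o['opening'],o['grasp_force'],o['ee_pos'],o['q'])
# bin L centre
for yaw in (5,97,60):
  t=np.radians(yaw); off=np.array([[np.cos(t),-np.sin(t)],[np.sin(t),np.cos(t)]])@[.0225,-.0135]; print(yaw,off); plan([.442+off[0],-.329+off[1],.13],yaw,o)
```

```text
5.55 0.03287458144691694 34.82397794723511 [0.47712787 0.18944521 0.13248126] [ 2.16731257e+01 -1.16598275e+00 -8.70084072e+00  8.20710623e+01
 -3.29772263e-02  1.06710376e+02]
5 [ 0.02359098 -0.01148762]
twist/10deg in tool now [ 0.024 -0.037  8.996] shift after turn [-0.0577  0.5269  0.0025] shift now-axes [-0.527  -0.0573  0.0013]
97 [0.01065731 0.02397752]
twist/10deg in tool now [ 0.039 -0.007 -0.204] shift after turn [-0.4878 -0.0845  0.0025] shift now-axes [-0.4905 -0.0672  0.0013]
60 [0.02294134 0.01273557]
twist/10deg in tool now [ 0.035 -0.02   3.496] shift after turn [-0.4441  0.2423  0.0025] shift now-axes [-0.5028 -0.0559  0.0014]
```

send_rows(linear=[[-0.0545,-0.0075,0],[-0.0545,-0.0075,0],[-0.0545,-0.0075,0],[-0.0545,-0.0075,0],[-0.0545,-0.0075,0],[-0.0545,-0.0075,0],[-0.0545,-0.0075,0],[-0.0545,-0.0075,0]], twist=[[0,0,-0.025],[0,0,-0.025],[0,0,-0.025],[0,0,-0.025],[0,0,-0.025],[0,0,-0.025],[0,0,-0.025],[0,0,-0.025]], gripper=[0,0,0,0,0,0,0,0])

```text
time: 6.55
ee_pos: [0.4597, -0.2527, 0.1284]
tcp_rot: [179.9, -0.0, 97.0]
wrist_force: [1.9, 1.2, 0.0]
opening: 0.0331
grasp_force: 34.8
```

send_rows(linear=[[-0.0545,-0.0075,0],[0,0,0],[0,0,0],[0,0,0]], twist=[[0,0,0],[0,0,0],[0,0,0],[0,0,0]], gripper=[0,0,0,0])

```text
time: 7.05
ee_pos: [0.4596, -0.3049, 0.129]
tcp_rot: [179.9, -0.0, 97.0]
wrist_force: [0.4, -0.3, -0.8]
opening: 0.033
grasp_force: 34.8
```

Run:
```python
from h import *
o,im=snap('wrist','w4.png'); print(o['time'],o['opening'],o['tcp_rot'],o['ee_pos'])
plan([.4527,-.305,.029],97,o)
```

```text
7.05 0.03295629346065709 [ 1.79922544e+02 -1.06650416e-02  9.70285827e+01] [ 0.45955945 -0.30486413  0.12900972]
twist/10deg in tool now [ 0.008 -0.001  0.003] shift after turn [ 0.0007 -0.0068  0.1   ] shift now-axes [ 0.0007 -0.007   0.1   ]
```

View pics/w4.png

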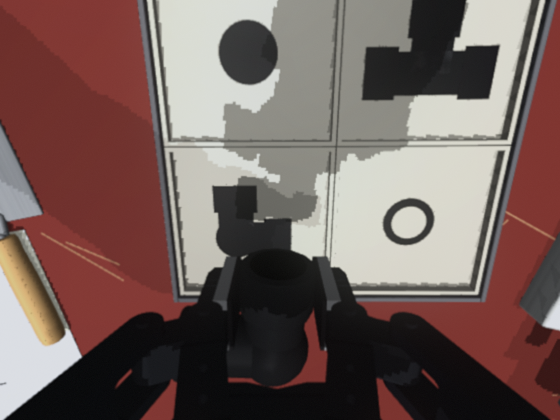

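The view shows the L compartment with its inner wall corners at about (168,150), (331,150), (180,294) and (331,292). The disc print is at (248,52) and the ring at (409,221).

Run:
```python
from h import *
o=bot.get_obs()
c=cast('wrist',[[167,147],[331,147],[180,296],[331,293],[335,146]],.015,o); print(c.round(4),c[:4].mean(0))
print(cast('wrist',[[248,52],[409,221]],.007,o))
plan([.4527,-.305,.029],97,o)
```

```text
[[ 0.3761 -0.2719]
 [ 0.4927 -0.2573]
 [ 0.3894 -0.3955]
 [ 0.514  -0.3774]
 [ 0.4954 -0.2563]] [ 0.44302593 -0.32552216]
[[ 0.42700029 -0.20215679]
 [ 0.56596126 -0.30907463]]
twist/10deg in tool now [0.009 0.001 0.004] shift after turn [ 0.0007 -0.0069  0.1002] shift now-axes [ 0.0008 -0.0071  0.1002]
```

send_rows(linear=[[0.002,-0.007,0.04],[0,0,0.04],[0,0,0.015],[0,0,0.005],[0,0,0],[0,0,0],[0,0,0],[0,0,-0.03]], twist=[[0,0,0],[0,0,0],[0,0,0],[0,0,0],[0,0,0],[0,0,0],[0,0,0],[0,0,0]], gripper=[0,0,0,0,0,55,55,55])

```text
time: 8.1
ee_pos: [0.4514, -0.3042, 0.058]
tcp_rot: [-179.9, -0.1, 96.9]
wrist_force: [-0.6, -0.5, 0.3]
opening: 0.047
grasp_force: 0.0
```

send_rows(linear=[[0,0,-0.05],[0,0,-0.05]], twist=[[0,0,0],[0,0,0]], gripper=[55,80])

```text
time: 8.35
ee_pos: [0.4521, -0.3048, 0.161]
tcp_rot: [179.9, 0.0, 96.9]
wrist_force: [0.8, -1.2, -0.2]
opening: 0.0636
grasp_force: 0.0
```

Run:
```python
from h import *
o=bot.get_obs(); print(o['time'],o['opening'],o['ee_pos'])
# tee: rough branch dir
a=np.array([.414,.2863]);b=np.array([.4698,.3145]);h=np.array([.4589,.2746]);d=(b-a)/np.linalg.norm(b-a)
n=np.array([d[1],-d[0]]); print(n, np.degrees(np.arctan2(n[1],n[0])),h-(a+b)/2)
plan([.459,.275,.14],117,o)
```

```text
8.35 0.063568025953417 [ 0.45207883 -0.3048302   0.16103476]
[ 0.45104818 -0.8924996 ] -63.189045699651324 [ 0.017  -0.0258]
twist/10deg in tool now [ 0.01   0.004 -2.005] shift after turn [0.5135 0.2694 0.021 ] shift now-axes [0.5747 0.077  0.0209]
```

send_rows(linear=[[0,0,0],[0,0,0],[0.0513,0.027,0],[0.0513,0.027,0],[0.0513,0.027,0],[0.0513,0.027,0],[0.0513,0.027,0],[0.0513,0.027,0]], twist=[[0,0,-1],[0,0,-1],[0,0,0],[0,0,0],[0,0,0],[0,0,0],[0,0,0],[0,0,0]], gripper=[80,80,80,80,80,80,80,80])

```text
time: 9.35
ee_pos: [0.4571, 0.0447, 0.16]
tcp_rot: [179.8, 0.1, 116.9]
wrist_force: [1.3, -0.3, -0.4]
opening: 0.0684
grasp_force: 0.0
```

send_rows(linear=[[0.0513,0.027,0.005],[0.0513,0.027,0.005],[0.0513,0.027,0.005],[0.0513,0.027,0.005],[0,0,0],[0,0,0],[0,0,0]], twist=[[0,0,0],[0,0,0],[0,0,0],[0,0,0],[0,0,0],[0,0,0],[0,0,0]], gripper=[80,80,80,80,80,80,80])

```text
time: 10.22
ee_pos: [0.4607, 0.2737, 0.1397]
tcp_rot: [179.9, 0.0, 116.9]
wrist_force: [-0.5, 0.5, -0.5]
opening: 0.0685
grasp_force: 0.0
```

Run:
```python
from h import *
o,im=snap('wrist','w5.png'); print(o['time'],o['ee_pos'],o['tcp_rot'])
```

```text
10.225 [0.46070823 0.27373691 0.13966164] [1.79887245e+02 4.77879024e-02 1.16870477e+02]
```

View pics/w5.png

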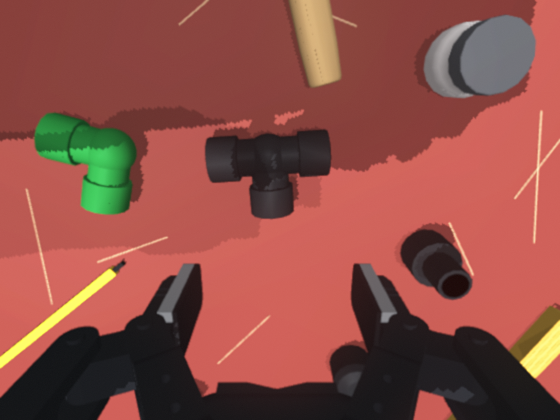

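The tee's branch hub is at (271,199), with run hubs at (224,159) and (313,153).

Run:
```python
from h import *
o=bot.get_obs()
P=cast('wrist',[[271,198],[224,159],[313,153]],.02,o); print(P.round(4))
d=P[1]-P[2]; print(np.degrees(np.arctan2(d[1],d[0])),np.linalg.norm(d)); m=(P[1]+P[2])/2; d2=P[0]-m; print(np.degrees(np.arctan2(d2[1],d2[0])),np.linalg.norm(d2))
plan([*P[0],.020],119,o)
```

```text
[[0.4554 0.2743]
 [0.4106 0.2858]
 [0.4674 0.3196]]
-149.22890800500042 0.06607536750903487
-60.020460045210726 0.03274040340347378
twist/10deg in tool now [ 0.012  0.005 -0.214] shift after turn [ 0.0032 -0.0044  0.1197] shift now-axes [ 0.0031 -0.0047  0.1197]
```

send_rows(linear=[[0.001,-0.0045,0.04],[0,0,0.04],[0,0,0.03],[0,0,0.0095],[0,0,0],[0,0,0],[0,0,0],[0,0,0]], twist=[[0,0,-0.31],[0,0,0],[0,0,0],[0,0,0],[0,0,0],[0,0,0],[0,0,0],[0,0,0]], gripper=[80,80,80,80,0,0,0,0])

```text
time: 11.28
ee_pos: [0.4571, 0.274, 0.0214]
tcp_rot: [179.8, 0.1, 120.0]
wrist_force: [-0.1, -2.8, 7.7]
opening: 0.0325
grasp_force: 34.8
```

send_rows(linear=[[0,0,0],[0,0,-0.03],[0,0,-0.05],[0,0,-0.03],[0,0,0]], twist=[[0,0,0],[0,0,0],[0,0,0],[0,0,0],[0,0,0]], gripper=[0,0,0,0,0])

```text
time: 11.9
ee_pos: [0.4572, 0.2744, 0.1329]
tcp_rot: [179.6, 0.0, 120.1]
wrist_force: [-0.5, -0.2, -1.8]
opening: 0.0323
grasp_force: 35.0
```

Run:
```python
from h import *
o=bot.get_obs(); print(o['time'],o['opening'],o['grasp_force'],o['ee_pos'],o['q'].round(0))
yaw=97; t=np.radians(yaw); off=-.0215*np.array([np.cos(t),np.sin(t)])  # branch along -tool x
plan([.551+off[0],-.192+off[1],.13],yaw,o)
```

```text
11.9 0.03234423909850258 35.012192130088806 [0.45718099 0.27443425 0.13286045] [31.  2. -6. 82. -0. 91.]
twist/10deg in tool now [ 0.038 -0.004  2.306] shift after turn [-0.4959  0.0363  0.0029] shift now-axes [-0.4705 -0.1609  0.0021]
```

send_rows(linear=[[0,0,0],[0,0,0],[0,0,0],[-0.055,0.004,0],[-0.055,0.004,0],[-0.055,0.004,0],[-0.055,0.004,0],[-0.055,0.004,0]], twist=[[0,0,0.77],[0,0,0.77],[0,0,0.77],[0,0,0],[0,0,0],[0,0,0],[0,0,0],[0,0,0]], gripper=[0,0,0,0,0,0,0,0])

```text
time: 12.9
ee_pos: [0.5088, 0.0014, 0.1289]
tcp_rot: [180.0, 0.0, 97.0]
wrist_force: [1.2, 0.2, 0.3]
opening: 0.0327
grasp_force: 35.1
```

send_rows(linear=[[-0.055,0.004,0],[-0.055,0.004,0],[-0.055,0.004,0],[-0.055,0.004,0],[0,0,0],[0,0,0],[0,0,0]], twist=[[0,0,0],[0,0,0],[0,0,0],[0,0,0],[0,0,0],[0,0,0],[0,0,0]], gripper=[0,0,0,0,0,0,0])

```text
time: 13.78
ee_pos: [0.5515, -0.2122, 0.1296]
tcp_rot: [179.9, -0.0, 97.0]
wrist_force: [0.0, 1.0, -0.5]
opening: 0.0325
grasp_force: 35.1
```

Run:
```python
from h import *
o=bot.get_obs(); print(o['time'],o['opening'],o['ee_pos'],o['tcp_rot'])
t=np.radians(97); off=-.0215*np.array([np.cos(t),np.sin(t)])
plan([.551+off[0],-.192+off[1],.029],97,o)
```

```text
13.775 0.03247425099538002 [ 0.55148912 -0.21218091  0.12964419] [ 1.79928939e+02 -9.10495897e-03  9.70288037e+01]
twist/10deg in tool now [ 0.007 -0.001  0.003] shift after turn [-0.0014  0.002   0.1006] shift now-axes [-0.0014  0.0018  0.1006]
```

send_rows(linear=[[-0.0015,0.002,0.04],[0,0,0.04],[0,0,0.015],[0,0,0.0045],[0,0,0],[0,0,0],[0,0,0],[0,0,-0.03]], twist=[[0,0,0],[0,0,0],[0,0,0],[0,0,0],[0,0,0],[0,0,0],[0,0,0],[0,0,0]], gripper=[0,0,0,0,0,55,55,55])

```text
time: 14.78
ee_pos: [0.5527, -0.2142, 0.059]
tcp_rot: [-179.9, -0.1, 96.9]
wrist_force: [-0.0, 0.5, 0.3]
opening: 0.0468
grasp_force: 0.0
```

send_rows(linear=[[0,0,-0.05],[0,0,-0.05],[0,0,0]], twist=[[0,0,0],[0,0,0],[0,0,0]], gripper=[55,90,90])

```text
time: 15.15
ee_pos: [0.5555, -0.2154, 0.1656]
tcp_rot: [179.5, 0.2, 96.9]
wrist_force: [0.2, -0.4, 0.4]
opening: 0.0768
grasp_force: 0.0
```

Run:
```python
from h import *
o,im=snap('top','t6.png'); print(o['time'],o['opening'],o['ee_pos'])
plan([.617,.017,.16],97,o)
```

```text
15.15 0.07683447385872642 [ 0.5555319  -0.21539587  0.16562846]
twist/10deg in tool now [ 0.05   0.023 -0.006] shift after turn [0.2232 0.0893 0.0056] shift now-axes [0.2233 0.0891 0.0055]
```

View pics/t6.png

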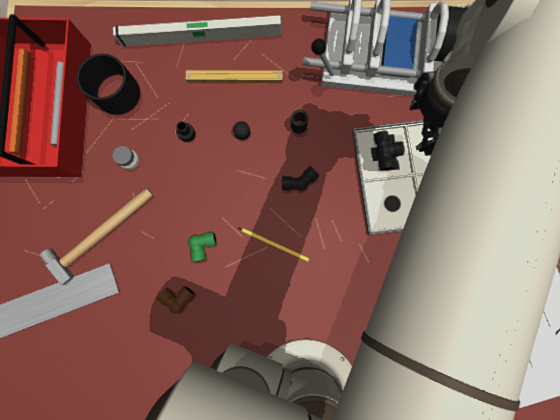

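The tee sits on its print in its compartment (387,150). Next is the coupling.

send_rows(linear=[[0.0558,0.0223,0],[0.0558,0.0223,0],[0.0558,0.0223,0],[0.0558,0.0223,0],[0,0,0],[0,0,0]], twist=[[0,0,0],[0,0,0],[0,0,0],[0,0,0],[0,0,0],[0,0,0]], gripper=[90,90,90,90,90,90])

```text
time: 15.95
ee_pos: [0.6148, 0.0178, 0.1593]
tcp_rot: [-180.0, 0.0, 97.0]
wrist_force: [0.5, -0.3, -0.7]
opening: 0.077
grasp_force: 0.0
```

Run:
```python
from h import *
o,im=snap('wrist','w7.png'); print(o['time'],o['ee_pos'],o['tcp_rot'])
```

```text
15.95 [0.6148214  0.0177532  0.15933197] [-1.79990948e+02  1.76754219e-02  9.69919329e+01]
```

View pics/w7.png

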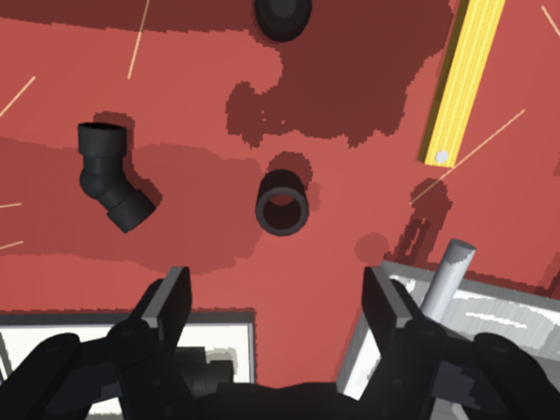

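The coupling's rim is centred at (282,209). A vise lever tip shows at (460,245).

Run:
```python
from h import *
o=bot.get_obs()
print(cast('wrist',[[282,209]],.056,o)); print(cast('wrist',[[435,300],[460,245]],.08,o),cast('wrist',[[385,262],[460,245]],.01,o)); print('cap',cast('wrist',[[283,13]],.03,o))
plan([*cast('wrist',[[282,209]],.056,o)[0],.032],97,o)
```

```text
[[0.61824476 0.01709726]]
[[ 0.73425078 -0.02973267]
 [ 0.73919999  0.01465739]] [[ 0.72177523 -0.03930979]
 [ 0.78439771 -0.01403887]]
cap [[0.60272692 0.14693688]]
twist/10deg in tool now [ 0.001  0.002 -0.007] shift after turn [-0.0004  0.0034  0.1276] shift now-axes [-0.0003  0.0034  0.1276]
```

send_rows(linear=[[0,0.0035,0.04],[0,0,0.04],[0,0,0.035],[0,0,0.012],[0,0,0],[0,0,0],[0,0,0],[0,0,0]], twist=[[0,0,0],[0,0,0],[0,0,0],[0,0,0],[0,0,0],[0,0,0],[0,0,0],[0,0,0]], gripper=[90,90,90,90,0,0,0,0])

```text
time: 17.0
ee_pos: [0.62, 0.018, 0.0355]
tcp_rot: [179.7, 0.1, 96.9]
wrist_force: [0.1, -2.0, 6.6]
opening: 0.0394
grasp_force: 35.8
```

send_rows(linear=[[0,0,0],[0,0,-0.03],[0,0,-0.05],[0,0,-0.03],[0,0,0]], twist=[[0,0,0],[0,0,0],[0,0,0],[0,0,0],[0,0,0]], gripper=[0,0,0,0,0])

```text
time: 17.62
ee_pos: [0.6202, 0.0183, 0.1471]
tcp_rot: [179.6, 0.0, 97.0]
wrist_force: [0.1, 0.5, -0.6]
opening: 0.0395
grasp_force: 35.6
```

Run:
```python
from h import *
o=bot.get_obs(); print(o['time'],o['opening'],o['grasp_force'],o['ee_pos'],o['q'].round(0))
plan([.565,-.312,.145],97,o); plan([.565,-.312,.145],7,o); plan([.51,-.312,.145],97,o)
```

```text
17.625 0.0395333985293734 35.56848993524909 [0.62019191 0.01831252 0.14708372] [ 2. 13.  9. 85. -0. 85.]
twist/10deg in tool now [ 0.041  0.004 -0.004] shift after turn [-0.3211 -0.095   0.0021] shift now-axes [-0.3212 -0.0948  0.0016]
twist/10deg in tool now [ 0.036 -0.029  8.996] shift after turn [-0.095   0.3211  0.0021] shift now-axes [-0.3212 -0.0948  0.0016]
twist/10deg in tool now [ 0.041  0.004 -0.004] shift after turn [-0.3144 -0.1496  0.0021] shift now-axes [-0.3145 -0.1494  0.0012]
```

send_rows(linear=[[-0.0535,-0.0158,0],[-0.0535,-0.0158,0],[-0.0535,-0.0158,0],[-0.0535,-0.0158,0],[-0.0535,-0.0158,0],[-0.0535,-0.0158,0],[0,0,0],[0,0,0]], twist=[[0,0,0],[0,0,0],[0,0,0],[0,0,0],[0,0,0],[0,0,0],[0,0,0],[0,0,0]], gripper=[0,0,0,0,0,0,0,0])

```text
time: 18.62
ee_pos: [0.5632, -0.3118, 0.1424]
tcp_rot: [180.0, -0.0, 96.9]
wrist_force: [-0.1, 0.8, -0.1]
opening: 0.0396
grasp_force: 35.5
```

Run:
```python
from h import *
o=bot.get_obs(); print(o['time'],o['opening'],o['ee_pos'],o['tcp_rot'])
plan([.565,-.312,.0425],97,o)
```

```text
18.625 0.0395543082980833 [ 0.56320861 -0.31175885  0.14241977] [ 1.79965415e+02 -4.77266478e-02  9.69213319e+01]
twist/10deg in tool now [ 0.003 -0.005 -0.008] shift after turn [-0.0005  0.0017  0.0999] shift now-axes [-0.0005  0.0017  0.0999]
```

send_rows(linear=[[0,0.002,0.04],[0,0,0.04],[0,0,0.014],[0,0,0.005],[0,0,0],[0,0,0],[0,0,0],[0,0,0]], twist=[[0,0,0],[0,0,0],[0,0,0],[0,0,0],[0,0,0],[0,0,0],[0,0,0],[0,0,0]], gripper=[0,0,0,0,0,0,62,62])

```text
time: 19.62
ee_pos: [0.5659, -0.3119, 0.0449]
tcp_rot: [179.9, 0.0, 96.9]
wrist_force: [-0.3, -0.0, -0.7]
opening: 0.0529
grasp_force: 0.0
```

send_rows(linear=[[0,0,0],[0,0,-0.03],[0,0,-0.05],[0,0,-0.05],[0,0,0]], twist=[[0,0,0],[0,0,0],[0,0,0],[0,0,0],[0,0,0]], gripper=[62,62,62,90,90])

```text
time: 20.25
ee_pos: [0.5669, -0.3126, 0.1795]
tcp_rot: [179.6, 0.3, 96.9]
wrist_force: [0.8, -0.6, 0.6]
opening: 0.0769
grasp_force: 0.0
```

Run:
```python
from h import *
o=bot.get_obs(); print(o['time'],o['opening'],o['ee_pos'],o['q'].round(0))
plan([.602,.149,.15],97,o)
```

```text
20.25 0.07687210297814039 [ 0.56692837 -0.31256065  0.1794656 ] [-29.  17.  17.  89.   0.  54.]
twist/10deg in tool now [ 0.044  0.027 -0.005] shift after turn [0.4538 0.0911 0.0295] shift now-axes [0.4541 0.0904 0.0281]
```

send_rows(linear=[[0.0567,0.0113,0],[0.0567,0.0113,0],[0.0567,0.0113,0],[0.0567,0.0113,0],[0.0567,0.0113,0.005],[0.0567,0.0113,0.01],[0.0567,0.0113,0.01],[0.0567,0.0113,0]], twist=[[0,0,0],[0,0,0],[0,0,0],[0,0,0],[0,0,0],[0,0,0],[0,0,0],[0,0,0]], gripper=[90,90,90,90,90,90,90,90])

```text
time: 21.25
ee_pos: [0.5996, 0.1512, 0.1476]
tcp_rot: [-180.0, 0.0, 97.0]
wrist_force: [1.7, 0.4, 0.4]
opening: 0.077
grasp_force: 0.0
```

send_rows(linear=[[0,0,0],[0,0,0]], twist=[[0,0,0],[0,0,0]], gripper=[90,90])

```text
time: 21.5
ee_pos: [0.6, 0.1494, 0.1486]
tcp_rot: [180.0, 0.0, 97.0]
wrist_force: [-0.9, -0.3, -0.5]
opening: 0.0765
grasp_force: 0.0
```

Run:
```python
from h import *
o,im=snap('wrist','w8.png'); print(o['time'],o['ee_pos'],o['tcp_rot'])
```

```text
21.5 [0.60001109 0.14944716 0.14861664] [1.79973632e+02 3.72635063e-02 9.69936012e+01]
```

View pics/w8.png

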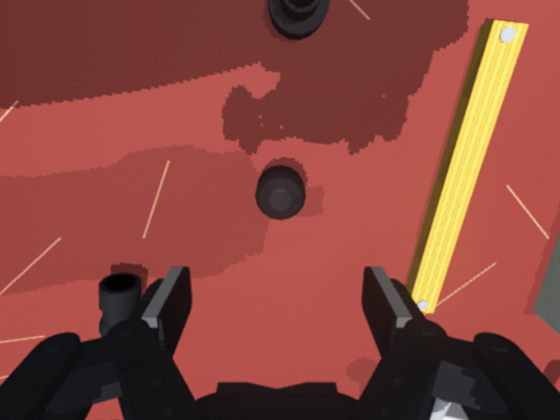

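The cap is at (280,192).

Run:
```python
from h import *
o=bot.get_obs()
p=cast('wrist',[[280,192]],.02,o)[0]; print(p, cast('wrist',[[425,300]],.01,o)); plan([*p,.018],97,o)
```

```text
[0.60176132 0.1538808 ] [[0.74754223 0.06390105]]
twist/10deg in tool now [ 0.004  0.003 -0.007] shift after turn [0.0048 0.0022 0.1309] shift now-axes [0.0049 0.0021 0.1309]
```

send_rows(linear=[[0.003,0.002,0.04],[0,0,0.04],[0,0,0.04],[0,0,0.012],[0,0,0],[0,0,0],[0,0,0],[0,0,0]], twist=[[0,0,0],[0,0,0],[0,0,0],[0,0,0],[0,0,0],[0,0,0],[0,0,0],[0,0,0]], gripper=[90,90,90,90,0,0,0,0])

```text
time: 22.55
ee_pos: [0.6035, 0.1528, 0.0198]
tcp_rot: [179.7, 0.0, 96.9]
wrist_force: [-0.4, -1.1, 7.3]
opening: 0.0387
grasp_force: 35.8
```

send_rows(linear=[[0,0,0],[0,0,-0.03],[0,0,-0.05],[0,0,-0.04],[0,0,0]], twist=[[0,0,0],[0,0,0],[0,0,0],[0,0,0],[0,0,0]], gripper=[0,0,0,0,0])

```text
time: 23.18
ee_pos: [0.6038, 0.1533, 0.1423]
tcp_rot: [179.5, -0.0, 97.0]
wrist_force: [0.6, -1.0, -0.8]
opening: 0.0385
grasp_force: 35.6
```

Run:
```python
from h import *
o=bot.get_obs(); print(o['time'],o['opening'],o['grasp_force'],o['ee_pos'])
plan([.428,-.204,.14],97,o)
```

```text
23.175 0.03850029032788016 35.55982644902542 [0.60377126 0.15327753 0.14234001]
twist/10deg in tool now [ 0.051 -0.004 -0.004] shift after turn [-0.3332 -0.218   0.0023] shift now-axes [-3.333e-01 -2.178e-01  1.000e-04]
```

send_rows(linear=[[-0.0476,-0.0311,0],[-0.0476,-0.0311,0],[-0.0476,-0.0311,0],[-0.0476,-0.0311,0],[-0.0476,-0.0311,0],[-0.0476,-0.0311,0],[-0.0476,-0.0311,0],[0,0,0]], twist=[[0,0,0],[0,0,0],[0,0,0],[0,0,0],[0,0,0],[0,0,0],[0,0,0],[0,0,0]], gripper=[0,0,0,0,0,0,0,0])

```text
time: 24.18
ee_pos: [0.4244, -0.207, 0.1368]
tcp_rot: [179.9, 0.0, 96.7]
wrist_force: [0.0, -0.1, -0.4]
opening: 0.0383
grasp_force: 35.6
```

send_rows(linear=[[0,0,0],[0,0,0]], twist=[[0,0,0],[0,0,0]], gripper=[0,0])

```text
time: 24.42
ee_pos: [0.4267, -0.2034, 0.1369]
tcp_rot: [179.9, -0.0, 97.0]
wrist_force: [1.0, -0.1, -0.8]
opening: 0.0387
grasp_force: 35.6
```

Run:
```python
from h import *
o=bot.get_obs(); print(o['time'],o['opening'],o['ee_pos'])
plan([.428,-.204,.027],97,o)
```

```text
24.425 0.038726803825119914 [ 0.4266551  -0.20340721  0.13694395]
twist/10deg in tool now [ 0.008 -0.     0.005] shift after turn [-0.0008  0.0013  0.1099] shift now-axes [-0.0008  0.0011  0.1099]
```

send_rows(linear=[[0,0.001,0.04],[0,0,0.04],[0,0,0.022],[0,0,0.007],[0,0,0],[0,0,0],[0,0,0],[0,0,0]], twist=[[0,0,0],[0,0,0],[0,0,0],[0,0,0],[0,0,0],[0,0,0],[0,0,0],[0,0,0]], gripper=[0,0,0,0,0,0,62,62])

```text
time: 25.42
ee_pos: [0.4276, -0.2044, 0.0286]
tcp_rot: [179.9, 0.0, 96.9]
wrist_force: [-0.6, 0.0, 0.3]
opening: 0.0528
grasp_force: 0.0
```

send_rows(linear=[[0,0,0],[0,0,-0.03],[0,0,-0.05],[0,0,-0.05],[0.04,0,-0.03],[0.055,0,0],[0.055,0,0],[0.055,0,0]], twist=[[0,0,0],[0,0,0],[0,0,0],[0,0,0],[0,0,0],[0,0,0],[0,0,0],[0,0,0]], gripper=[62,62,62,62,62,62,62,62])

```text
time: 26.42
ee_pos: [0.4019, 0.0007, 0.1883]
tcp_rot: [179.9, 0.0, 96.9]
wrist_force: [1.1, 1.2, 0.4]
opening: 0.0533
grasp_force: 0.0
```

send_rows(linear=[[0.055,0,0],[0.055,0,0],[0,0,0],[0,0,0]], twist=[[0,0,0],[0,0,0],[0,0,0],[0,0,0]], gripper=[62,62,62,62])

```text
time: 26.92
ee_pos: [0.3889, 0.1084, 0.1881]
tcp_rot: [179.9, 0.0, 97.0]
wrist_force: [-0.3, -0.2, -1.2]
opening: 0.0529
grasp_force: 0.0
```

Run:
```python
from h import *
o,im=snap('top'); print(o['time'],o['ee_pos'])
_,s=snap('scene')
a=cv2.resize(im[100:250,340:490],(600,600),interpolation=2)
cv2.imwrite('pics/end.png',np.hstack([cv2.resize(im,(400,300)),cv2.resize(s[180:330,90:290],(400,300))])[:,:,::-1]); cv2.imwrite('pics/end2.png',a[:,:,::-1])
```

```text
26.925 [0.38894058 0.10836208 0.18810084]
```

View pics/end2.png

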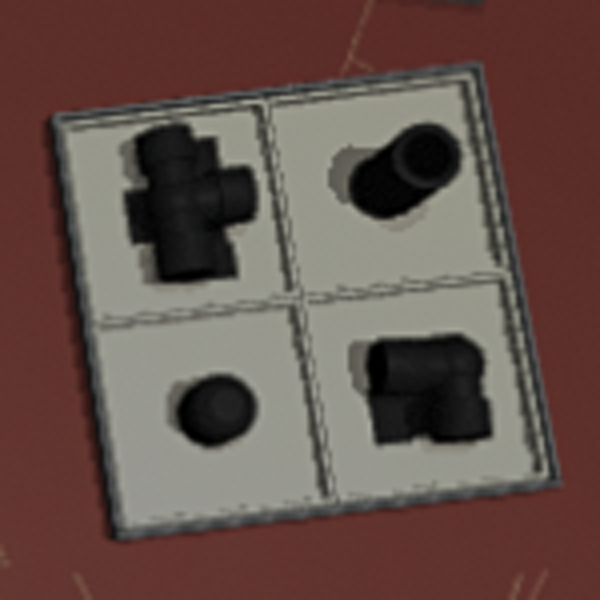

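View pics/end.png

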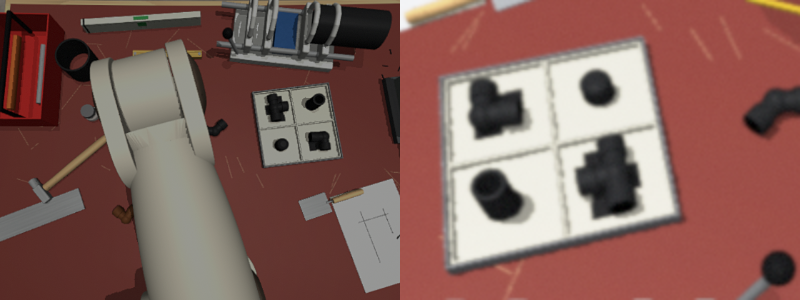

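All four parts are inside their matching compartments: tee (190,200), coupling upright (405,170), cap (217,408) and elbow (430,390) in the crop. The bend is untouched and the gripper is clear of everything.

```bash
python3 -c "
from h import *
print(ticket.job_done())"
```

```text
the job is handed in; nothing more can be done
None
```

The job is handed in: the final pictures show the elbow, tee, coupling and cap each upright in its own printed compartment, and I never moved the 45-degree bend or the reducer (about 27 s of the 106 s used).

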